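# Set up the wrist-rest bar and present a tealight holder hole-up for decorating

## Robot

A 7-joint arm with a two-finger parallel gripper is mounted at the origin on the work surface. World frame = base frame: x ahead of the robot, y to its left, z up, the work surface at z = 0. Lengths are in m, angles in degrees, forces in N, time in s.
With the tool pointing down it reaches from about 0.425 to 0.875 m from the base axis. Payload 4.7 kg.
Tool frame: the origin (TCP) lies at the very end of the fingers, on their centre line; the grasp point (between the pads) lies 19 mm behind it; z points along the fingers, x is the direction in which the jaws open and shut, and the axes are right-handed (so a half turn about z gives the same grasp; the last joint's range is limited). The gripper opens to 87 mm and grips with 3 to 60 N. Pads are 19 mm wide; open, the fingers measure 117 mm over their backs; the gripper's body (75 mm by 190 mm) begins 51 mm behind the grasp point.
Start: joints at [68.933, 18.392, -4.016, 83.108, 1.295, 78.541, -3.26], TCP at [0.242, -0.603, 0.191] pointing down, gripper open.
Joint ranges: [-163.93, 163.93], [-17.29, 119.83], [-79.2, 71.16], [3.27, 140.29], [-89.18, 269.18], [5.43, 117.66], [-154.24, 154.24]. Speed limits (degrees/s): [147.25, 147.25, 180, 180, 180, 180, 180].

## Interface

Orientations are given as [roll, pitch, yaw] about the fixed x, y, z axes, in that order (R = Rz(yaw) Ry(pitch) Rx(roll)).
In Python, from cell import sensors, vision, env gives the robot as it stands.
- The arm moves only by the shell command python3 -m inch 'ROWS' [OPENING] [FORCE]. ROWS is a JSON object of lists of equal length, an entry for each row: "dp": the shift along the tool's x, y, z in m, a list of three; "turn": the turn about the tool's z in degrees. A call has 1 to 8 rows; each row shifts and turns the commanded pose from where the row before left it, along the tool's axes as they then stand; what a row does not reach is not made up. A row lasts 1/8 s, in which the tool goes at most 62.5 mm and 10.7 degrees, less where a joint would pass 70% of its speed; a pose out of reach is approached as far as the arm can. A call is refused whole if a number of a shift passes 0.0625 or a number of a turn 10.7, either way. A call with a gripper value outside its range is refused whole. OPENING is the closure, from -1 (fully open) to 1 (shut), set as the call begins (- or left out, the last holds). The fingers move at their own pace and stop on an object; FORCE is the grip in N (left out, the last holds). Time passes only in rows, so rows that do not move let the fingers close. It gives the time, the measured TCP pose, the force and the opening at its end, in the units of the state.
- sensors.get_obs(): the state, without advancing time (a new reading comes with each control period).
- vision.read_camera(name): name is "scene" or "top" or "wrist"; returns the picture (384x512x3 uint8, blue, green, red); there is no depth.
- vision.get_calibration(name): a dict with "K" (3x3 intrinsics, pixels), "pose" (4x4, takes a point from camera to world coordinates). Camera axes: x right, y down, z forward; pixel columns grow to the right and rows downward; lengths in m; the calibration is good to about 2 mm. A picture is of the moment at which its call begins: read the wrist's pose just before it. get_calibration takes no time and is no camera call; for the wrist camera it gives the pose at the moment of the call.
- env.sign_off(): hands the job in, once; it reports no verdict.
The state is a dict: "time_s": time; "qpos": joint angles; "joint_velocities": joint speeds; "effort": joint torques, N m; "tool_pos": TCP position; "tool_rot": TCP orientation; "force": force on the tool from outside, world axes, zero at the start; "wrist_torque": the same for the moment, N m; "grip_width": finger opening in m.
Only numpy, scipy, OpenCV 4.12 (cv2) and the standard library are available. Lean on these libraries where they do the work, as an engineer would, in place of code of your own. Each camera call takes 0.05 s, during which the arm holds its last target.

## Task

Get the craft table ready for setting glass gems: first lay the blue bar across the two notched uprights of the stand as a wrist rest and let go of it. Then pick up the concrete tealight holder, find its blind hole by feel by pushing the hole well onto the red dowel of the feeler post, take it off again, turn the holder hole-up and finish still holding it like that, level and still, about 5 cm clear above the middle of the bar and touching nothing else. Leave the dish of gems, the trowel and the green cup alone.

Things in the scene. Friction and masses are not known exactly. Their poses are not given: they have to be found in the camera images.
- stand: Fixed wooden stand. Origin: centre of the underside of its board (70 x 210 x 12 mm), on the table. Two uprights, 56 (x) x 24 (y) mm, stand 160 mm apart along its y axis, at y = -80 and +80 mm. The seat of each is 80 mm above the table; side lips 14 mm high leave a notch 32 mm wide (in x), open along y, for the bar to lie in along y.
- rest (a point): Point midway between the two uprights of the stand at seat height, 80 mm above the table (under the middle of a laid bar). Axes as the stand.
- bar: Loose blue square wooden bar, 20 x 20 mm, 240 mm long along its y axis, about 80 g, starts lying on the table. Origin: centre of the underside as it lies.
- bar_mid (a point): Centre of the blue bar's volume, 10 mm above its underside. When laid on the stand it is 90 mm above the table.
- feeler: Fixed wooden feeler post. Origin: centre of the underside of its foot (60 x 90 x 12 mm), on the table. Post 30 (x) x 40 (y) mm, top 88 mm above the table. A red horizontal dowel, 12 mm diameter and 60 mm long, sticks out of the post along the feeler's +x axis, 70 mm above the table.
- peg_tip (a point): Free end of the red dowel (centre of its end face): 75 mm along +x from the feeler's origin, 70 mm up. The feeler's +x is the direction that the dowel points.
- holder: Loose grey concrete tealight holder: an eight-sided prism 52 mm long along its x axis and 52 mm across opposite flats, about 220 g. It starts lying on a flat on the table, axis level, two flats (normals +-y) upright and graspable at 52 mm. One end (+x) has a blind eight-sided hole, 38 mm across and 22 mm deep; the other end (-x) is solid; from above the ends look alike. Origin: centre of the underside as it lies (26 mm below its middle).
- holder_mid (a point): Centre of the holder's volume, midway along and on its axis. Axes as the holder's.
- hole (a point): Centre of the mouth of the blind hole, 26 mm from the holder's middle along +x. Its +x axis points out of the hole along the holder's axis (up when the holder is hole-up).
- dish: Bystander: clear round dish of glass gems, 160 mm across, 35 mm high. Origin: centre of its underside.
- trowel: Bystander: hand trowel lying flat, 260 mm long along its x axis, 45 mm wide, 26 mm high. Origin at table height near its middle.
- cup: Bystander: green plastic cup, 76 mm across, 90 mm high. Origin: centre of its underside.

How it is judged:
By the outcome, as a careful person would: the job done as asked, in the order asked, and still so for the second after the job is handed in, while the arm keeps its last pose, push and grip.
It also fails if it takes over 72 s, if anything falls off the work surface, if the arm or the gripper's body presses on something with over 40 N, if the wrist force passes 120 N, or if a joint passes its speed limit or range.

## Working session

There is one attempt and no reset: what is moved stays moved. The work goes in short steps, Python scripts to look and compute and a shell command to move; the robot and the scene stay as the last step left them, time stands still between calls to the robot, and variables do not carry over. Pictures are saved under pics/ and viewed, and the job is handed in when it is done.

I'll start with the state and the fixed cameras.

```bash
ls; mkdir -p pics
python3 - <<'E'
from cell import sensors, vision, env
import cv2
o=sensors.get_obs(); print({k:(o[k] if not hasattr(o[k],'tolist') else o[k].tolist()) for k in o})
for n in ["scene","top","wrist"]:
    c=vision.get_calibration(n); print(n,c)
    cv2.imwrite(f"pics/{n}0.png",vision.read_camera(n))
E
```

```text
pics
{'time_s': 0.0, 'qpos': [68.93236870868508, 18.440623975333526, -4.016113870093377, 83.17681917397702, 1.2937427748218482, 78.53984132747561, -3.261209900606939], 'joint_velocities': [0.003972949449988767, -0.03822656203673043, -0.023219813941237233, 0.04776177354014872, -0.05494416176695812, -0.034130247458864435, -0.020210302917037664], 'effort': [1.4526582390317344e-05, -49.12956476211548, -0.4040596168488264, -31.252691745758057, -0.06403102073818445, 0.043556954478845, 0.00015022857496660436], 'tool_pos': [0.24191372645410583, -0.6026293605775225, 0.18972711548647783], 'tool_rot': [179.99562378652877, 0.11210653747341169, -68.1234890335067], 'force': [0.19784842829592816, 1.370408117070341, 0.08002611307267343], 'wrist_torque': [0.01972361356974966, -0.021472113800812178, -0.01633725583217388], 'grip_width': 0.08715349970501247}
scene {'K': array([[451.11624654,   0.        , 256.45103979],
       [  0.        , 451.11624654, 187.20410463],
       [  0.        ,   0.        ,   1.        ]]), 'pose': array([[ 0.67909383,  0.56679166, -0.46645341,  1.38345697],
       [ 0.73
[... 311 characters left out ...]
       ,   1.        ]]), 'pose': array([[-0.01288722, -0.98997575,  0.1406483 ,  0.45864459],
       [-0.99989556,  0.01183858, -0.00828993,  0.02604562],
       [ 0.00654176, -0.14074044, -0.99002492,  1.15221628],
       [ 0.        ,  0.        ,  0.        ,  1.        ]])}
wrist {'K': array([[282.75303072,   0.        , 255.44927232],
       [  0.        , 282.75303072, 196.58770637],
       [  0.        ,   0.        ,   1.        ]]), 'pose': array([[ 0.37200932, -0.88348266, -0.28472347,  0.32168903],
       [-0.92822695, -0.35471863, -0.1121134 , -0.57247246],
       [-0.00194648,  0.30599523, -0.95203106,  0.3837894 ],
       [ 0.        ,  0.        ,  0.        ,  1.        ]])}
```

View pics/scene0.png

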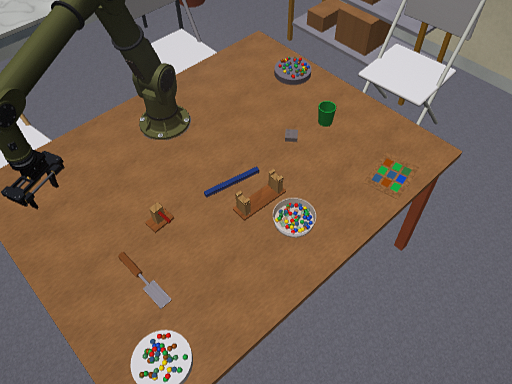

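View pics/top0.png

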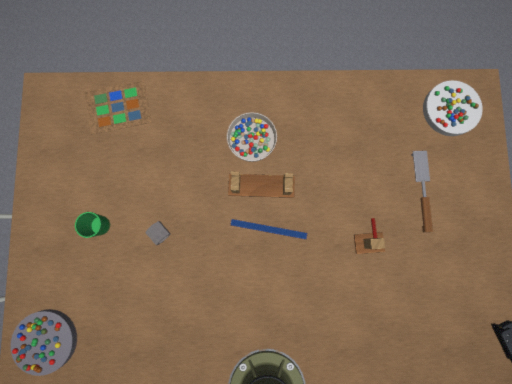

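View pics/wrist0.png

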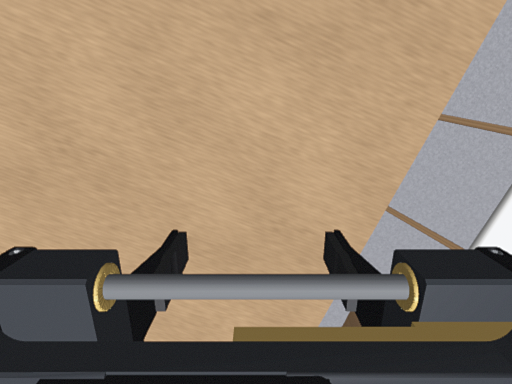

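The top view (world +x up, +y left) shows:
- bar at about (268,228)
- stand at (262,185)
- feeler at (370,242), with the dowel pointing up in the image
- holder at (157,232)
- cup at (88,225), dish at (250,137), trowel at (424,190)

Next I'll measure them.

```bash
cat > h.py <<'E'
import cv2, numpy as np
from cell import sensors, vision, env
def cast(cal,uv,z):
    K,P=cal["K"],cal["pose"]
    uv=np.atleast_2d(np.asarray(uv,float))
    d=np.c_[(uv-[K[0,2],K[1,2]])/[K[0,0],K[1,1]],np.ones(len(uv))]@P[:3,:3].T
    t=(z-P[2,3])/d[:,2]
    return (P[:3,3]+d*t[:,None])[:,:2]
def proj(cal,X):
    P=np.linalg.inv(cal["pose"]);c=np.atleast_2d(X)@P[:3,:3].T+P[:3,3]
    p=c@cal["K"].T
    return p[:,:2]/p[:,2:]
def rect(mask,cal,z):
    cs,_=cv2.findContours(mask.astype(np.uint8),cv2.RETR_EXTERNAL,cv2.CHAIN_APPROX_NONE)
    c=max(cs,key=cv2.contourArea)[:,0,:]
    w=cast(cal,c,z)*1000
    (cx,cy),(a,b),an=cv2.minAreaRect(w.astype(np.float32))
    if a<b: a,b,an=b,a,an+90
    return dict(c=(round(cx,1),round(cy,1)),L=round(a,1),W=round(b,1),long_dir=round((an+90)%180-90,1),n=len(c))
def tool():
    o=sensors.get_obs()
    return np.array(o["tool_pos"]),np.array(o["tool_rot"]),o
def go(target,yaw=None):
    """print shift in tool axes (mm) from measured pose to target"""
    p,r,o=tool(); y=np.radians(r[2])
    # tool down: x=(cos,sin), y=(sin,-cos), z down
    d=np.array(target)-p
    print("pos",p.round(4),"rot",r.round(2),"tool dp mm",np.round(1000*np.array([d[0]*np.cos(y)+d[1]*np.sin(y),d[0]*np.sin(y)-d[1]*np.cos(y),-d[2]]),1))
E
python3 - <<'E'
from h import *
t=cv2.imread("pics/top0.png");cal=vision.get_calibration("top")
hsv=cv2.cvtColor(t,cv2.COLOR_BGR2HSV);H,S,V=cv2.split(hsv)
def roi(x0,y0,x1,y1):
    m=np.zeros(H.shape,bool);m[y0:y1,x0:x1]=1;return m
blue=(H>100)&(H<130)&(S>120)
print("bar",rect(blue&roi(220,210,320,245),cal,.02), rect(blue&roi(220,210,320,245),cal,.01))
red=((H<5)|(H>172))&(S>150)
print("dowel",rect(red&roi(350,210,395,240),cal,.072))
grey=(S<70)
print("holder",rect(grey&roi(140,212,180,255),cal,.045))
for p in [(231,172),(231,198),(293,175),(293,197)]: pass
c=cv2.resize(t[160:260,130:400],None,fx=2.9,fy=2.9,interpolation=cv2.INTER_CUBIC);cv2.imwrite("pics/topz.png",c)
s=cv2.imread("pics/scene0.png")
a=cv2.resize(s[120:150,275:310],None,fx=10,fy=10,interpolation=cv2.INTER_CUBIC)
b=cv2.resize(s[195:235,140:180],None,fx=7.5,fy=7.5,interpolation=cv2.INTER_CUBIC)
cv2.imwrite("pics/scenez.png",np.hstack([a,b]))
E
```

```text
bar {'c': (474.6, -11.7), 'L': 234.0, 'W': 17.0, 'long_dir': 78.7, 'n': 155} {'c': (474.7, -12.0), 'L': 236.0, 'W': 17.2, 'long_dir': 78.7, 'n': 155}
dowel {'c': (473.0, -323.3), 'L': 56.5, 'W': 10.0, 'long_dir': 3.9, 'n': 40}
holder {'c': (466.2, 324.5), 'L': 60.8, 'W': 54.8, 'long_dir': 41.5, 'n': 55}
```

View pics/topz.png

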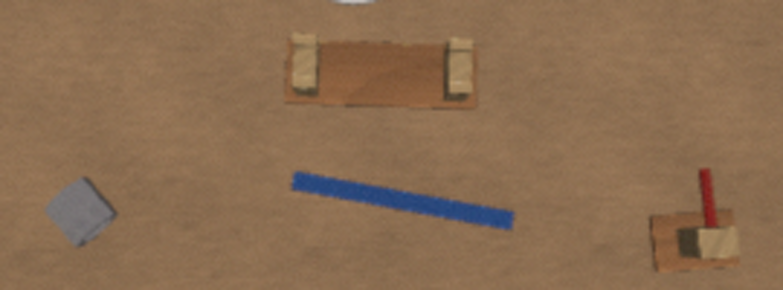

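View pics/scenez.png

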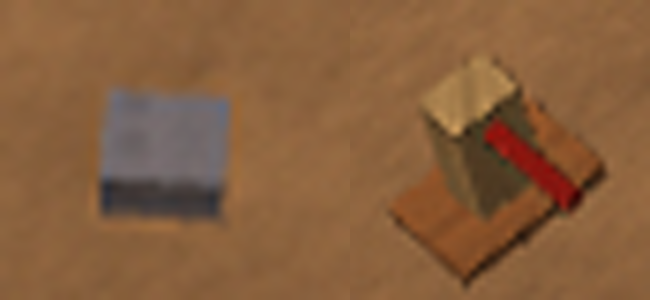

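The bar measures 234×17 mm, centred at (475,-12) mm, with its long axis at 78.7°. The dowel measures 56×10 mm and points along roughly +x. The holder's lateral faces are what the scene camera sees. I'll move above the bar and look with the wrist camera.

```bash
python3 -m inch '{"dp":[[-0.0385,-0.0363,0],[-0.0385,-0.0363,0],[-0.0385,-0.0363,0],[-0.0385,-0.0363,0],[-0.0385,-0.0363,0],[-0.0385,-0.0363,0],[-0.0385,-0.0363,0],[-0.0385,-0.0363,0]],"turn":[0,0,0,0,0,0,0,0]}' && python3 -m inch '{"dp":[[-0.0385,-0.0363,0],[-0.0385,-0.0363,0],[-0.0385,-0.0363,0],[-0.0385,-0.0363,0]],"turn":[0,0,0,0]}' && python3 -m inch '{"dp":[[0,0,0],[0,0,0],[0,0,0],[0,0,0],[0,0,0],[0,0,0],[0,0,0]],"turn":[-9.5,-9.5,-9.5,-9.5,-9.5,-9.3,0]}'
python3 - <<'E'
from h import *
go((.4746,-.0117,.19))
np.save("wcal.npy",vision.get_calibration("wrist"),allow_pickle=True)
cv2.imwrite("pics/w1.png",vision.read_camera("wrist"))
E
```

```text
time_s: 1.15
tool_pos: [0.3972, -0.2075, 0.1908]
tool_rot: [180.0, -0.0, -68.1]
force: [0.7, -0.6, 0.0]
grip_width: 0.0869
time_s: 1.65
tool_pos: [0.4745, -0.0107, 0.1908]
tool_rot: [-180.0, -0.0, -68.1]
force: [1.0, 0.3, -0.2]
grip_width: 0.0866
time_s: 2.52
tool_pos: [0.474, -0.0121, 0.1906]
tool_rot: [180.0, 0.0, -11.4]
force: [0.3, -0.2, -0.6]
grip_width: 0.0872
pos [ 0.474  -0.0121  0.1906] rot [ 1.7999e+02  2.0000e-02 -1.1420e+01] tool dp mm [ 0.5 -0.6  0.6]
```

View pics/w1.png

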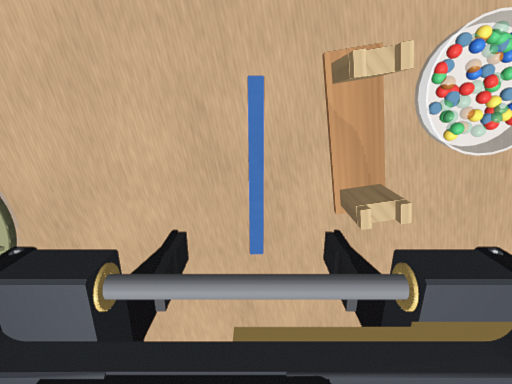

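The bar runs from (256,76) to (257,254). The stand's uprights are at about (375,60) and (378,205), and the notch opens along the image's vertical. I'll measure each of these.

Run:
```python
from h import *
cal=np.load("wcal.npy",allow_pickle=True).item();t=cv2.imread("pics/w1.png")
print("tcp px",proj(cal,[[.474,-.0121,.1906],[.4746,-.0117,.02]]))
hsv=cv2.cvtColor(t,cv2.COLOR_BGR2HSV);H,S,V=cv2.split(hsv)
blue=(H>100)&(H<130)&(S>120);blue[:, :200]=0;blue[:,300:]=0;blue[272:]=0
print("bar",rect(blue,cal,.02))
ys,xs=np.nonzero(blue);print(ys.min(),ys.max())
c=cv2.resize(t[30:240,310:430],None,fx=2.8,fy=2.8,interpolation=cv2.INTER_CUBIC);cv2.imwrite("pics/w1z.png",c)
tp=cv2.imread("pics/top0.png");c=cv2.resize(tp[165:205,220:305],None,fx=9,fy=9,interpolation=cv2.INTER_CUBIC);cv2.imwrite("pics/topst.png",c)
```

```text
tcp px [[253.85064205 224.16820949]
 [254.9690466  172.16767814]]
bar {'c': (475.1, -13.1), 'L': 236.6, 'W': 18.6, 'long_dir': 78.6, 'n': 380}
76 253
```

View pics/w1z.png

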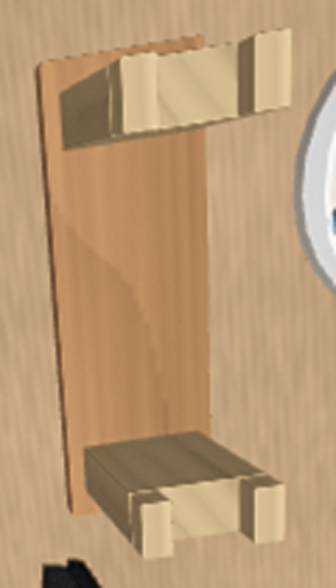

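View pics/topst.png

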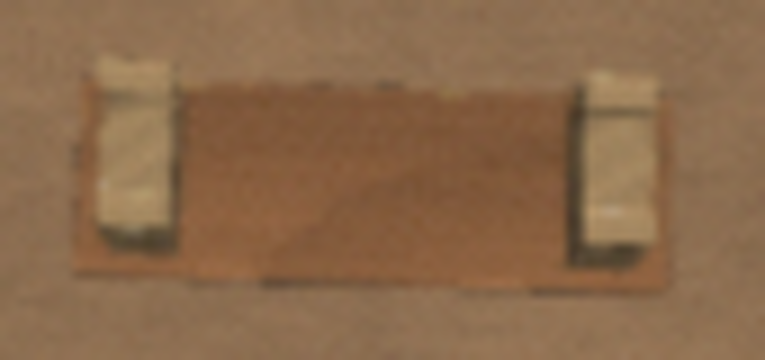

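Run:
```python
from h import *
cal=np.load("wcal.npy",allow_pickle=True).item()
z=lambda l:np.array(l,float)/2.8+[310-.3,30-.3]
U=cast(cal,z([(123,58),(290,30),(290,106),(122,133)]),.094)*1000
L=cast(cal,z([(133,502),(283,478),(286,540),(141,557)]),.094)*1000
for n,Q in (("U",U),("L",L)):
    print(n,Q.round(1).tolist(),"c",Q.mean(0).round(1),[np.linalg.norm(Q[i]-Q[(i+1)%4]).round(1) for i in range(4)])
d=U.mean(0)-L.mean(0);print("wrist centre",(U.mean(0)+L.mean(0))/2,"dist",np.linalg.norm(d),"dir",np.degrees(np.arctan2(d[1],d[0])))
c2=vision.get_calibration("top");z=lambda l:np.array(l,float)/9+[220-.45,165-.45]
U=cast(c2,z([(97,58),(172,62),(172,228),(97,224)]),.094)*1000
L=cast(c2,z([(585,72),(659,76),(655,242),(583,239)]),.094)*1000
for n,Q in (("U",U),("L",L)):
    print(n,"c",Q.mean(0).round(1),[np.linalg.norm(Q[i]-Q[(i+1)%4]).round(1) for i in range(4)])
d=U.mean(0)-L.mean(0);print("top centre",(U.mean(0)+L.mean(0))/2,"dist",np.linalg.norm(d),"dir",np.degrees(np.arctan2(d[1],d[0])))
go((.475,-.0125,.004))
```

```text
U [[590.5, 99.6], [644.9, 97.0], [644.2, 73.9], [588.0, 76.7]] c [616.9  86.8] [np.float64(54.4), np.float64(23.1), np.float64(56.2), np.float64(23.0)]
L [[579.6, -57.7], [637.4, -59.3], [637.7, -85.9], [580.6, -81.9]] c [608.8 -71.2] [np.float64(57.8), np.float64(26.6), np.float64(57.2), np.float64(24.1)]
wrist centre [612.85610345   7.78760403] dist 158.19737020864065 dir 87.06721923265117
U c [615.9  87.6] [np.float64(24.7), np.float64(55.1), np.float64(24.6), np.float64(55.1)]
L c [609.3 -71.8] [np.float64(24.4), np.float64(55.1), np.float64(23.6), np.float64(55.4)]
top centre [612.59941751   7.89041363] dist 159.58307853757964 dir 87.61929204702743
pos [ 0.4741 -0.0122  0.1907] rot [ 1.7999e+02  2.0000e-02 -1.1500e+01] tool dp mm [1.000e+00 1.000e-01 1.867e+02]
```

Both views agree: the stand's centre is (612.7, 7.8) mm and its direction 87.4°, with upright sizes and spacing matching the given ones. Now I'll grasp the bar at its middle.

```bash
python3 -m inch '{"dp":[[0.001,0,0.045],[0,0,0.045],[0,0,0.045],[0,0,0.035],[0,0,0.0165],[0,0,0],[0,0,0]],"turn":[0,0,0,0,0,0,0]}' && python3 -m inch '{"dp":[[0,0,0],[0,0,0],[0,0,0],[0,0,0],[0,0,0],[0,0,0],[0,0,0],[0,0,0]],"turn":[0,0,0,0,0,0,0,0]}' 1 25
```

```text
time_s: 3.45
tool_pos: [0.4766, -0.0124, 0.0057]
tool_rot: [-180.0, -0.1, -11.4]
force: [0.2, 0.6, 0.0]
grip_width: 0.0869
time_s: 4.45
tool_pos: [0.4752, -0.0124, 0.0043]
tool_rot: [180.0, 0.0, -11.3]
force: [0.2, -0.1, -0.3]
grip_width: 0.0149
```

The grip width reads 14.9 mm against an expected 20 mm, so I'll check before lifting.

```bash
python3 -m inch '{"dp":[[0,0,0],[0,0,0]],"turn":[0,0]}'
python3 - <<'E'
from h import *
cv2.imwrite("pics/w2.png",vision.read_camera("wrist"))
E
```

```text
time_s: 4.7
tool_pos: [0.4752, -0.0124, 0.0043]
tool_rot: [180.0, 0.0, -11.3]
force: [-0.2, 0.6, -0.4]
grip_width: 0.0016
```

View pics/w2.png

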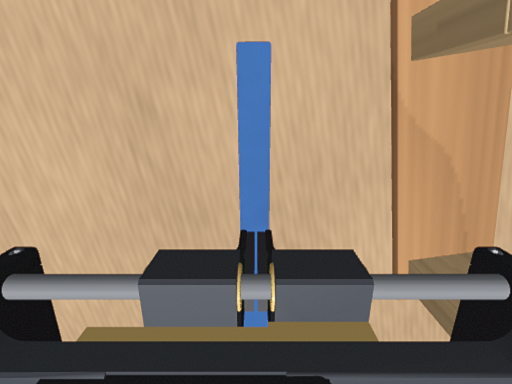

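Run:
```python
from h import *
s=vision.read_camera("scene")
cal=vision.get_calibration("scene");print(proj(cal,[[.475,-.0125,.004]]))
u,v=proj(cal,[[.475,-.0125,.03]])[0].astype(int)
cv2.imwrite("pics/s2.png",cv2.resize(s[v-50:v+40,u-60:u+60],None,fx=6.5,fy=6.5,interpolation=cv2.INTER_CUBIC))
```

```text
[[231.79847049 182.65544861]]
```

View pics/s2.png

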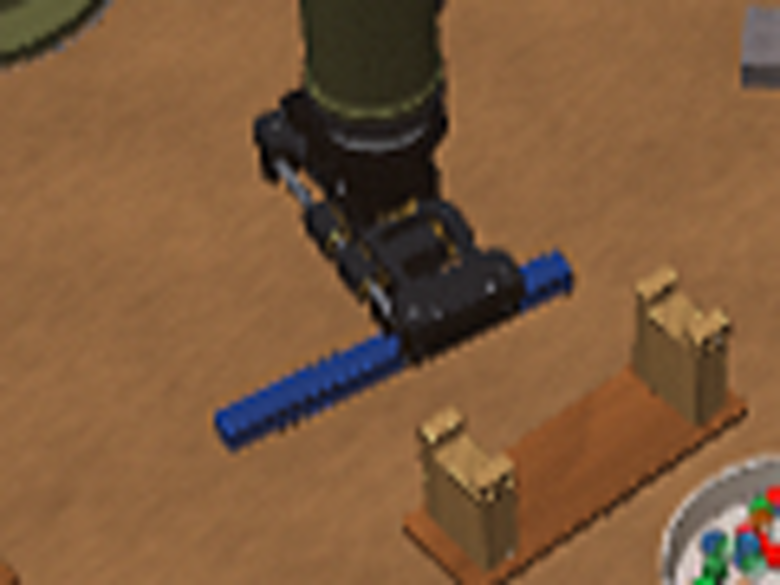

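The fingers look closed above the bar's top. I'll reopen part-way and look at the finger geometry.

```bash
python3 -m inch '{"dp":[[0,0,0],[0,0,0],[0,0,0],[0,0,0]],"turn":[0,0,0,0]}' 0.2
python3 - <<'E'
from h import *
a=vision.read_camera("wrist")
cal=vision.get_calibration("wrist");p,r,o=tool();print(o["grip_width"],proj(cal,[p,p+[0,0,.019]]))
s=vision.read_camera("scene")
A=cv2.resize(a[200:330,190:330],None,fx=3.6,fy=3.6,interpolation=cv2.INTER_CUBIC)
B=cv2.resize(s[140:200,200:265],(507,468),interpolation=cv2.INTER_CUBIC)[:, :290]
cv2.imwrite("pics/w3.png",np.hstack([A,cv2.resize(s[145:195,210:242],(290,468),interpolation=cv2.INTER_CUBIC)]))
E
```

```text
time_s: 5.3
tool_pos: [0.4752, -0.0124, 0.0043]
tool_rot: [180.0, -0.0, -11.3]
force: [1.1, 0.9, 0.1]
grip_width: 0.0313
0.032448812646480696 [[253.92328188 224.27203436]
 [253.78207052 235.42835832]]
```

View pics/w3.png

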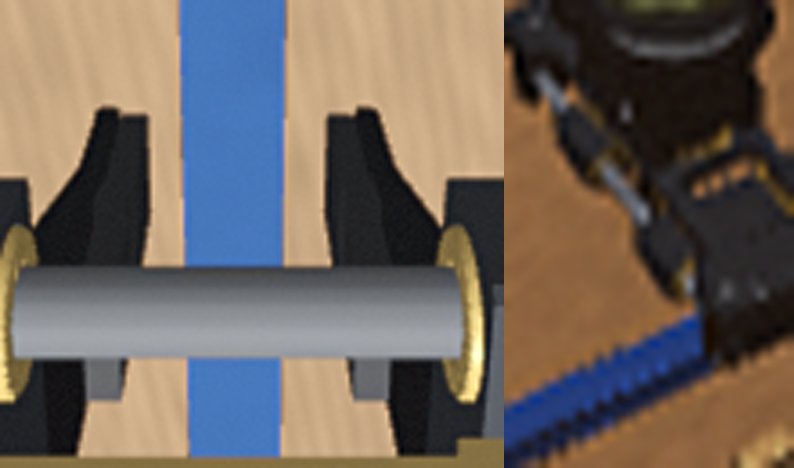

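The fingertips appear to end above the stated TCP: their depth is about 187 mm, where the TCP should be at 210 mm. I'll lower in small steps and watch the force.

```bash
python3 -m inch '{"dp":[[0,0,0.003],[0,0,0]],"turn":[0,0]}' && python3 -m inch '{"dp":[[0,0,0.003],[0,0,0]],"turn":[0,0]}'&& python3 -m inch '{"dp":[[0,0,0.003],[0,0,0]],"turn":[0,0]}'
```

```text
time_s: 5.65
tool_pos: [0.4749, -0.0124, 0.001]
tool_rot: [180.0, 0.0, -11.3]
force: [0.5, 0.3, -0.5]
grip_width: 0.0347
time_s: 5.9
tool_pos: [0.475, -0.0124, -0.002]
tool_rot: [180.0, 0.0, -11.3]
force: [0.1, -0.4, -0.2]
grip_width: 0.0349
time_s: 6.15
tool_pos: [0.475, -0.0124, -0.0049]
tool_rot: [180.0, 0.0, -11.3]
force: [-0.0, -0.5, -0.1]
grip_width: 0.0349
```

```bash
python3 -m inch '{"dp":[[0,0,0.003],[0,0,0]],"turn":[0,0]}' && python3 -m inch '{"dp":[[0,0,0.003],[0,0,0]],"turn":[0,0]}'&& python3 -m inch '{"dp":[[0,0,0.003],[0,0,0]],"turn":[0,0]}'
```

```text
time_s: 6.4
tool_pos: [0.475, -0.0124, -0.0079]
tool_rot: [180.0, 0.0, -11.3]
force: [0.0, -0.1, -0.2]
grip_width: 0.0346
time_s: 6.65
tool_pos: [0.475, -0.0124, -0.0109]
tool_rot: [180.0, 0.0, -11.3]
force: [0.1, 0.2, -0.4]
grip_width: 0.035
time_s: 6.9
tool_pos: [0.475, -0.0124, -0.0139]
tool_rot: [180.0, 0.0, -11.3]
force: [-0.4, 0.3, 0.0]
grip_width: 0.035
```

```bash
python3 -m inch '{"dp":[[0,0,0.0025],[0,0,0]],"turn":[0,0]}' && python3 -m inch '{"dp":[[0,0,0.002],[0,0,0]],"turn":[0,0]}'
```

```text
time_s: 7.15
tool_pos: [0.475, -0.0124, -0.0164]
tool_rot: [180.0, 0.0, -11.3]
force: [0.3, 0.9, 0.9]
grip_width: 0.0349
time_s: 7.4
tool_pos: [0.4751, -0.0124, -0.0183]
tool_rot: [180.0, 0.0, -11.3]
force: [0.4, 0.5, 0.5]
grip_width: 0.0347
```

```bash
python3 -m inch '{"dp":[[0,0,0],[0,0,0],[0,0,0],[0,0,0],[0,0,0],[0,0,0]],"turn":[0,0,0,0,0,0]}' 1 25
python3 - <<'E'
from h import *
a=vision.read_camera("wrist")
cv2.imwrite("pics/w4.png",cv2.resize(a[180:330,150:370],None,fx=3.5,fy=3.5))
E
```

```text
time_s: 8.15
tool_pos: [0.4752, -0.0124, -0.0181]
tool_rot: [180.0, -0.0, -11.3]
force: [-0.5, 0.6, -0.3]
grip_width: 0.0197
```

View pics/w4.png

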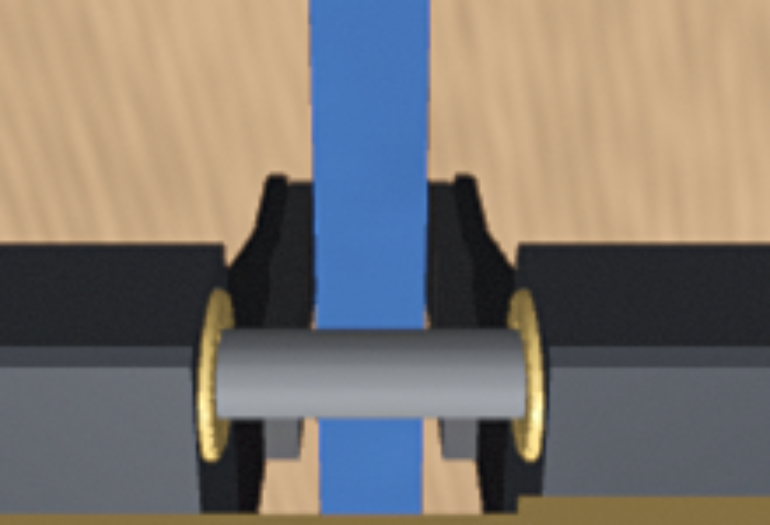

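The bar is now held at 19.7 mm. The real fingertips are about 20 mm nearer the wrist than the reported TCP, so I'll account for that from here on. I'll lift and check the hold.

```bash
python3 -m inch '{"dp":[[0,0,-0.02],[0,0,-0.03],[0,0,-0.03],[0,0,-0.03],[0,0,-0.02],[0,0,0]],"turn":[0,0,0,0,-4.35,-4.35]}'
python3 - <<'E'
from h import *
go((.6127,.0078,.112))
a=vision.read_camera("wrist");cv2.imwrite("pics/w5.png",a)
E
```

```text
time_s: 8.95
tool_pos: [0.4765, -0.0125, 0.1135]
tool_rot: [180.0, -0.2, -2.5]
force: [-1.2, 0.5, -1.3]
grip_width: 0.0194
pos [ 0.4765 -0.0125  0.1135] rot [179.95  -0.2   -2.49] tool dp mm [135.2 -26.2   1.5]
```

View pics/w5.png

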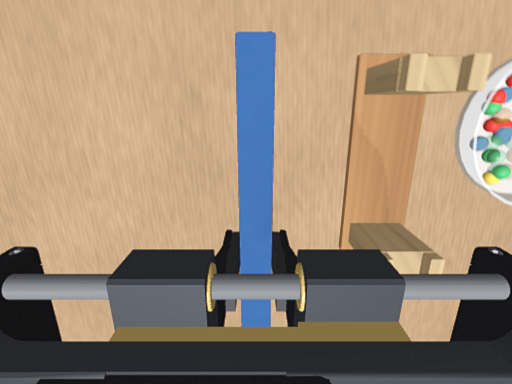

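The bar is held level and square. I'll carry it over the stand.

```bash
python3 -m inch '{"dp":[[0.034,-0.0065,0],[0.034,-0.0065,0],[0.034,-0.0065,0],[0.033,-0.0065,0],[0,0,0],[0,0,0]],"turn":[0,0,0,0,0,0]}'
python3 - <<'E'
from h import *
go((.6127,.0078,.0625))
a=vision.read_camera("wrist");cv2.imwrite("pics/w6.png",a)
a=vision.read_camera("top");cv2.imwrite("pics/t6.png",cv2.resize(a[150:220,210:320],None,fx=7,fy=7,interpolation=cv2.INTER_CUBIC))
E
```

```text
time_s: 9.75
tool_pos: [0.6102, 0.0075, 0.111]
tool_rot: [180.0, 0.1, -2.6]
force: [-0.5, -0.4, -1.0]
grip_width: 0.0197
pos [0.6102 0.0075 0.111 ] rot [ 1.80e+02  1.20e-01 -2.64e+00] tool dp mm [ 2.5 -0.4 48.5]
```

View pics/w6.png

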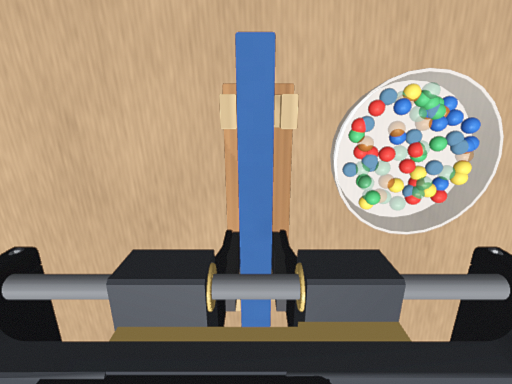

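View pics/t6.png

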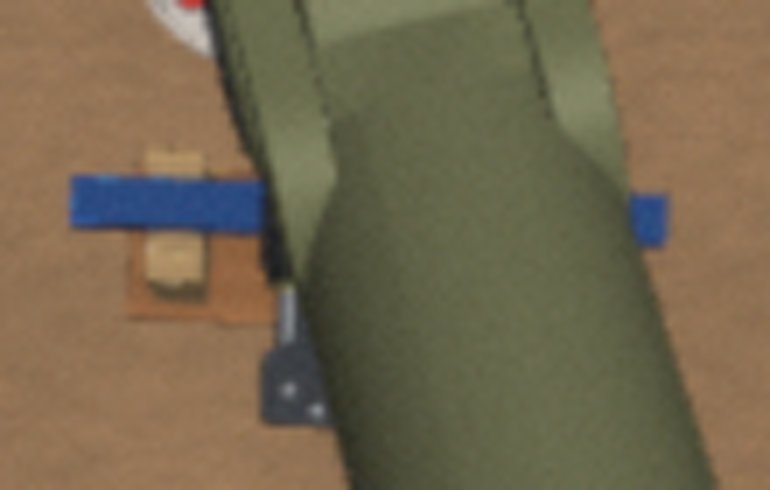

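The bar is about 2.5 mm short of the notch centre: in the wrist view the bar's centre column is 255.5 and the lips' is 259. I'll shift it and lower.

```bash
python3 -m inch '{"dp":[[0.0022,0,0.01],[0,0,0.015],[0,0,0.012],[0,0,0.006],[0,0,0],[0,0,0]],"turn":[0,0,0,0,0,0]}'; python3 -m inch '{"dp":[[0,0,0.003],[0,0,0.002],[0,0,0]],"turn":[0,0,0]}'
python3 - <<'E'
from h import *
go((.6127,.0078,.0625))
a=vision.read_camera("wrist");cv2.imwrite("pics/w7.png",a)
E
```

```text
time_s: 10.6
tool_pos: [0.6139, 0.0074, 0.0692]
tool_rot: [-180.0, -0.0, -2.6]
force: [-0.0, 0.2, -0.1]
grip_width: 0.0196
time_s: 10.98
tool_pos: [0.6133, 0.0073, 0.0637]
tool_rot: [180.0, 0.0, -2.6]
force: [-0.4, -0.0, -1.1]
grip_width: 0.0197
pos [0.6133 0.0073 0.0637] rot [ 1.7999e+02  2.0000e-02 -2.6200e+00] tool dp mm [-0.7 -0.5  1.2]
```

View pics/w7.png

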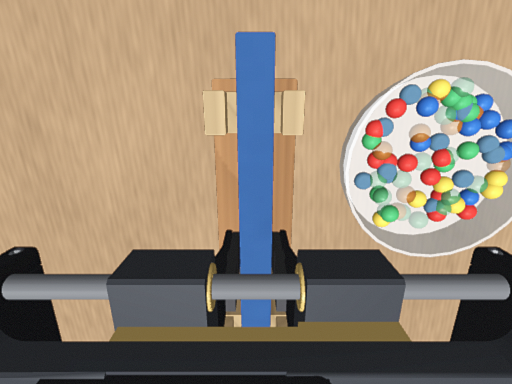

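The bar is centred in the notch now: lips at columns 203–305, bar at 236–275. I'll touch down and release.

```bash
python3 -m inch '{"dp":[[0,0,0.0015],[0,0,0.0005],[0,0,0]],"turn":[0,0,0]}';  python3 -m inch '{"dp":[[0,0,0],[0,0,0],[0,0,0],[0,0,0],[0,0,0]],"turn":[0,0,0,0,0]}' -0.1; python3 -m inch '{"dp":[[0,0,-0.03],[0,0,-0.045],[0,0,-0.045],[0,0,0]],"turn":[0,0,0,0]}' -1
python3 - <<'E'
from h import *
a=vision.read_camera("wrist");cv2.imwrite("pics/w8.png",a)
go((.466,.3245,.19))
E
```

```text
time_s: 11.4
tool_pos: [0.6135, 0.0073, 0.0619]
tool_rot: [180.0, 0.0, -2.6]
force: [0.2, -1.4, -0.7]
grip_width: 0.0195
time_s: 12.02
tool_pos: [0.6135, 0.0073, 0.0618]
tool_rot: [180.0, -0.0, -2.6]
force: [0.6, -0.4, -0.5]
grip_width: 0.0473
time_s: 12.52
tool_pos: [0.6162, 0.0079, 0.1863]
tool_rot: [-180.0, -0.5, -2.6]
force: [0.2, 0.2, -0.3]
grip_width: 0.0801
pos [0.6147 0.0075 0.1838] rot [179.98  -0.22  -2.62] tool dp mm [-163.  -309.8   -6.2]
```

View pics/w8.png

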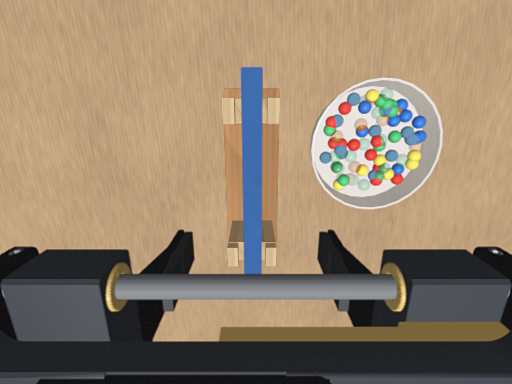

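The bar is laid on both uprights and free. Next I'll look at the holder from above.

```bash
python3 -m inch '{"dp":[[-0.0267,-0.041,0],[-0.0267,-0.041,0],[-0.0267,-0.041,0],[-0.0267,-0.041,0],[-0.0267,-0.041,0],[-0.0267,-0.041,0],[0,0,0],[0,0,0]],"turn":[0,0,0,0,0,0,0,0]}'
python3 - <<'E'
from h import *
go((.466,.3245,.19))
cal=vision.get_calibration("wrist");np.save("wcal.npy",cal,allow_pickle=True)
a=vision.read_camera("wrist");cv2.imwrite("pics/w9.png",a)
t=vision.read_camera("top");cv2.imwrite("pics/t9.png",cv2.resize(t[150:220,210:320],None,fx=7,fy=7,interpolation=cv2.INTER_CUBIC))
E
```

```text
time_s: 13.58
tool_pos: [0.4646, 0.2593, 0.1808]
tool_rot: [179.9, 0.1, -2.6]
force: [0.4, -0.4, 0.3]
grip_width: 0.0866
pos [0.4646 0.2593 0.1808] rot [ 1.7991e+02  7.0000e-02 -2.6400e+00] tool dp mm [ -1.6 -65.2  -9.2]
```

View pics/w9.png

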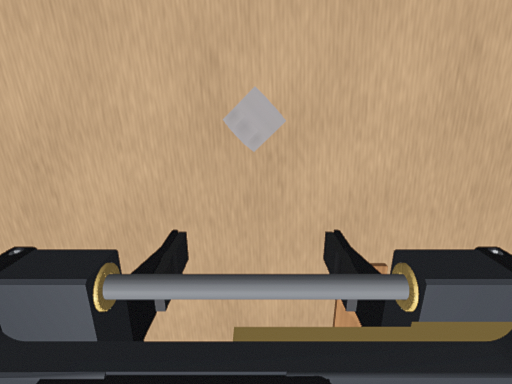

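View pics/t9.png

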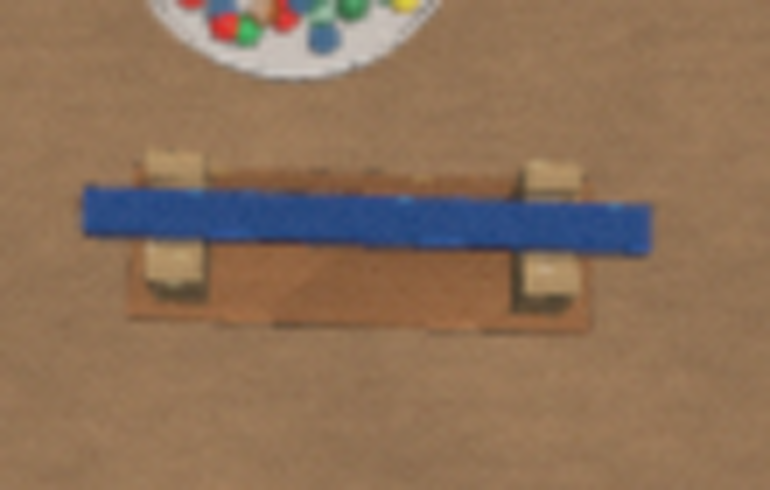

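In the top view the bar lies in both notches. In the wrist view the holder is a diamond at (254,119). I'll zoom in on it to measure.

Run:
```python
from h import *
cal=np.load("wcal.npy",allow_pickle=True).item();t=cv2.imread("pics/w9.png")
S=cv2.cvtColor(t,cv2.COLOR_BGR2HSV)[...,1]
m=(S<50);m[160:]=0;m[:70]=0;m[:,:200]=0;m[:,310:]=0
for z in (.026,.04,.052): print(rect(m,cal,z))
cv2.imwrite("pics/w9z.png",cv2.resize(t[75:165,205:305],None,fx=6,fy=6,interpolation=cv2.INTER_CUBIC))
```

```text
{'c': (466.4, 326.4), 'L': 56.1, 'W': 53.6, 'long_dir': 40.9, 'n': 133}
{'c': (466.5, 327.1), 'L': 53.9, 'W': 51.5, 'long_dir': 40.9, 'n': 133}
{'c': (466.7, 327.7), 'L': 52.0, 'W': 49.6, 'long_dir': 40.9, 'n': 133}
```

View pics/w9z.png

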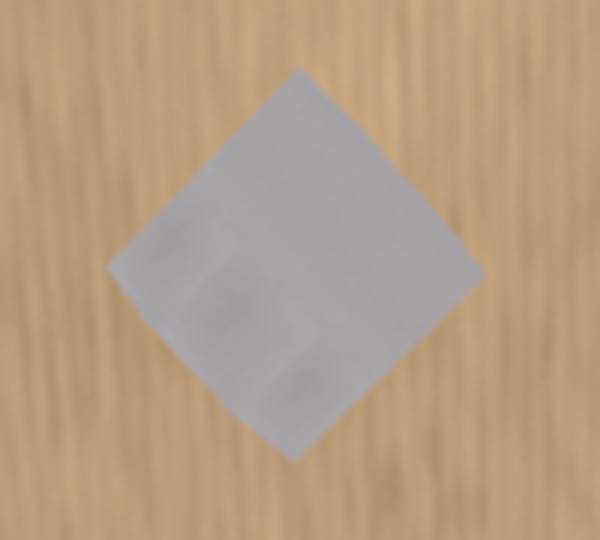

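The holder measures about 52–54 mm square, centred near (466,326) mm, with its axis at about 41°. I'll turn the jaws across the flats (yaw -49) and look obliquely at the 41° end.

```bash
python3 -m inch '{"dp":[[0,0,0],[0,0,0],[0,0,0],[0,0,0],[0,0,0]],"turn":[9.3,9.3,9.3,9.3,9.2]}';python3 -m inch '{"dp":[[-0.0165,-0.0317,0.03],[-0.0165,-0.0317,0.035],[-0.0165,-0.0317,0.035],[0,0,0],[0,0,0]],"turn":[0,0,0,0,0]}'
python3 - <<'E'
from h import *
go((.466,.326,.0))
cal=vision.get_calibration("wrist");np.save("wcal.npy",cal,allow_pickle=True)
a=vision.read_camera("wrist");cv2.imwrite("pics/w10.png",a)
E
```

```text
time_s: 14.3
tool_pos: [0.4655, 0.2587, 0.1813]
tool_rot: [180.0, 0.0, -49.5]
force: [0.0, 0.8, 0.4]
grip_width: 0.0873
time_s: 14.92
tool_pos: [0.5048, 0.3588, 0.0816]
tool_rot: [179.9, -0.0, -49.1]
force: [0.2, -0.1, 0.5]
grip_width: 0.0868
pos [0.5048 0.3588 0.0816] rot [ 1.7995e+02 -1.0000e-02 -4.9130e+01] tool dp mm [-0.6 50.8 81.6]
```

View pics/w10.png

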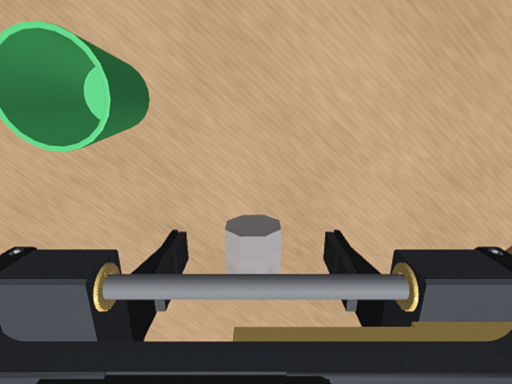

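Run:
```python
import cv2
t=cv2.imread("pics/w10.png");c=cv2.resize(t[205:280,210:295],None,fx=7,fy=7,interpolation=cv2.INTER_CUBIC)
cv2.imwrite("pics/w10z.png",cv2.convertScaleAbs(c,alpha=1.5))
```

```text
(no output)
```

View pics/w10z.png

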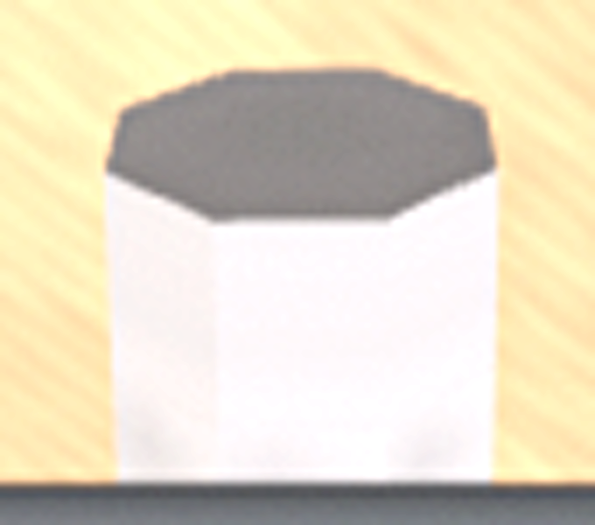

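That is the solid end: a plain octagon face spanning rows 214–236. The hole must therefore face 221°, towards the base and along tool +y. Now I'll grasp at the middle.

```bash
python3 -m inch '{"dp":[[-0.0006,0.025,0],[0,0.026,0],[0,0,0.03],[0,0,0.03],[0,0,0.025],[0,0,0.0095],[0,0,0]],"turn":[0,0,0,0,0,0,0]}';python3 -m inch '{"dp":[[0,0,0],[0,0,0],[0,0,0],[0,0,0],[0,0,0],[0,0,0]],"turn":[0,0,0,0,0,0]}' 1 25
python3 - <<'E'
from h import *
go((.466,.326,-.013))
cal=vision.get_calibration("wrist");np.save("wcal.npy",cal,allow_pickle=True)
a=vision.read_camera("wrist");cv2.imwrite("pics/w11.png",a)
E
```

```text
time_s: 15.85
tool_pos: [0.4659, 0.3265, -0.0119]
tool_rot: [-180.0, -0.1, -49.1]
force: [0.0, -0.4, 0.3]
grip_width: 0.0868
time_s: 16.6
tool_pos: [0.4651, 0.3273, -0.0126]
tool_rot: [-180.0, 0.0, -49.0]
force: [-1.2, -1.0, 0.9]
grip_width: 0.0512
pos [ 0.4651  0.3273 -0.0126] rot [-180.      0.    -49.02] tool dp mm [1.5 0.2 0.4]
```

View pics/w11.png

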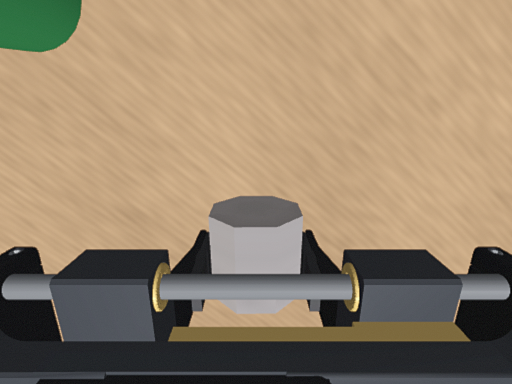

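The holder is gripped at 51 mm. I'll lift it and carry it high towards the feeler.

```bash
python3 -m inch '{"dp":[[0,0,-0.02],[0,0,-0.04],[0,0,-0.04],[0,0,-0.04],[0,0,-0.03],[0.0393,0.0249,-0.012],[0.0393,0.0249,0],[0.0393,0.0249,0]],"turn":[0,0,0,0,0,0,0,0]}' && python3 -m inch '{"dp":[[0.0393,0.0249,0],[0.0393,0.0249,0],[0.0393,0.0249,0],[0.0393,0.0249,0],[0.0393,0.0249,0],[0.0393,0.0249,0],[0.0393,0.0249,0],[0.0393,0.0249,0]],"turn":[0,0,0,0,0,0,0,0]}' && python3 -m inch '{"dp":[[0.0393,0.0249,0],[0.0393,0.0249,0],[0.0393,0.0249,0],[0,0,0],[0,0,0],[0,0,0],[0,0,0],[0,0,0]],"turn":[0,0,0,9.3,9.3,9.2,9.2,0]}'
python3 - <<'E'
from h import *
go((.563,-.317,.17))
cal=vision.get_calibration("wrist");np.save("wcal.npy",cal,allow_pickle=True)
a=vision.read_camera("wrist");cv2.imwrite("pics/w12.png",a)
a=vision.read_camera("top");cv2.imwrite("pics/t12.png",cv2.resize(a[200:265,330:410],None,fx=9,fy=9,interpolation=cv2.INTER_CUBIC))
E
```

```text
time_s: 17.65
tool_pos: [0.486, 0.1879, 0.1704]
tool_rot: [-180.0, -0.1, -49.0]
force: [1.1, 0.2, -2.4]
grip_width: 0.0516
time_s: 18.65
tool_pos: [0.5418, -0.18, 0.1703]
tool_rot: [-180.0, -0.0, -49.0]
force: [1.4, 0.6, -1.9]
grip_width: 0.0517
time_s: 19.65
tool_pos: [0.5627, -0.3165, 0.17]
tool_rot: [-180.0, 0.0, -85.9]
force: [-0.2, 0.6, -3.0]
grip_width: 0.0518
pos [ 0.5627 -0.3165  0.17  ] rot [-1.7999e+02  1.0000e-02 -8.5890e+01] tool dp mm [ 0.6 -0.2  0. ]
```

View pics/w12.png

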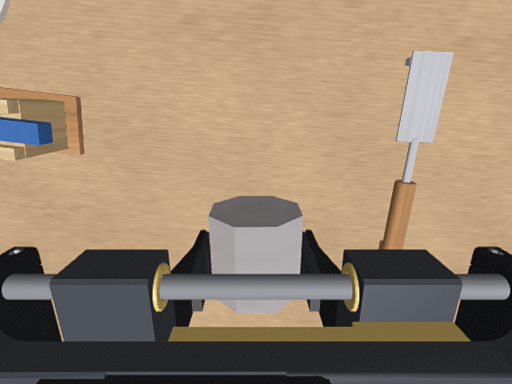

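View pics/t12.png

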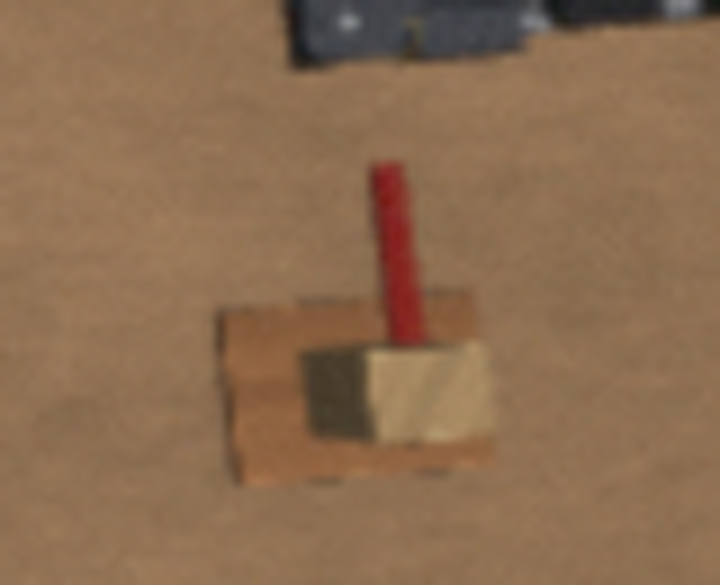

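The dowel's tip shows at (388,162) in the zoomed top view, and the post top's corners are clear. I'll compute the feeler's pose from them.

Run:
```python
from h import *
c=vision.get_calibration("top");z=lambda l:np.array(l,float)/9+[330-.45,200-.45]
Q=cast(c,z([(370,350),(490,343),(497,438),(377,442)]),.088)*1000
print("post c",Q.mean(0).round(1),[np.linalg.norm(Q[i]-Q[(i+1)%4]).round(1) for i in range(4)])
d=Q[1]-Q[0]+Q[2]-Q[3]; print("post x dir",np.degrees(np.arctan2(d[1],d[0]))+90)
T=cast(c,z([(388,163),(406,340)]),.072)*1000;d=T[0]-T[1]
print("tip",T[0].round(1),"base",T[1].round(1),"len",np.linalg.norm(d),"dir",np.degrees(np.arctan2(d[1],d[0])))
F=cast(c,z([(222,310),(475,290),(494,462),(240,483)]),.012)*1000
print("foot",F.mean(0).round(1),[np.linalg.norm(F[i]-F[(i+1)%4]).round(1) for i in range(4)])
s=vision.read_camera("scene");cs=vision.get_calibration("scene")
print(proj(cs,[[.503,-.321,.07],[.443,-.325,.07]]).round(1))
cv2.imwrite("pics/s12.png",cv2.resize(s[180:250,130:230],None,fx=7,fy=7,interpolation=cv2.INTER_CUBIC))
```

```text
post c [ 427.3 -327.4] [np.float64(39.1), np.float64(30.3), np.float64(38.8), np.float64(29.3)]
post x dir 1.8329047936017417
tip [ 502.1 -322.1] base [ 444.1 -324.7] len 58.01781955245358 dir 2.5676905100423086
foot [ 427.8 -326.5] [np.float64(88.6), np.float64(58.9), np.float64(88.3), np.float64(59.1)]
[[169.7 221.8]
 [159.  212.3]]
```

View pics/s12.png

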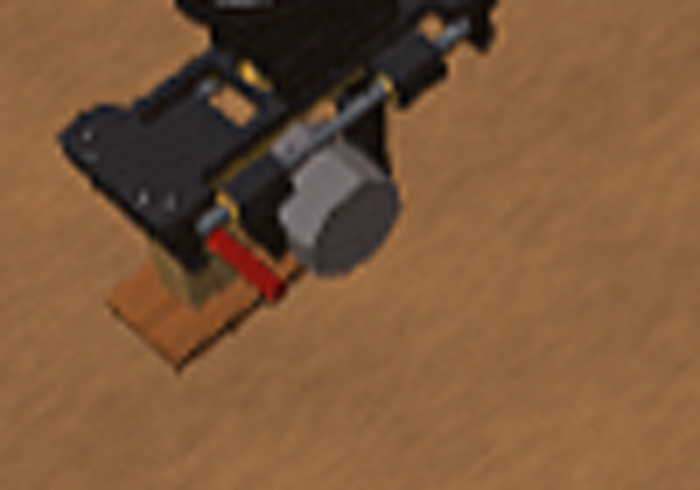

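The feeler's origin is about (427.6,-327) and the dowel tip about (502.4,-322.5), pointing 3.4°. The scene view's reprojection agrees. I'll lower the holder's axis to 70 mm, then push on gently.

```bash
python3 -m inch '{"dp":[[0.002,0,0.04],[0,0,0.045],[0,0,0.035],[0,0,0.0186],[0,0,0],[0,0,0]],"turn":[0,0,0,0,0,0]}' && python3 -m inch '{"dp":[[0,0.015,0],[0,0.012,0],[0,0.009,0],[0,0.006,0],[0,0,0]],"turn":[0,0,0,0,0]}'
python3 - <<'E'
from h import *
go((.5624,-.319,.0314))
s=vision.read_camera("scene")
cv2.imwrite("pics/s13.png",cv2.resize(s[180:250,130:230],None,fx=7,fy=7,interpolation=cv2.INTER_CUBIC))
E
```

```text
time_s: 20.55
tool_pos: [0.5643, -0.3195, 0.0326]
tool_rot: [-179.9, -0.1, -86.0]
force: [-0.1, 1.0, -2.7]
grip_width: 0.0518
time_s: 21.18
tool_pos: [0.5205, -0.3221, 0.0309]
tool_rot: [180.0, -0.0, -86.1]
force: [-0.4, 0.7, -1.9]
grip_width: 0.0518
pos [ 0.5205 -0.3221  0.0309] rot [ 1.800e+02 -2.000e-02 -8.606e+01] tool dp mm [ -0.2 -42.   -0.5]
```

View pics/s13.png

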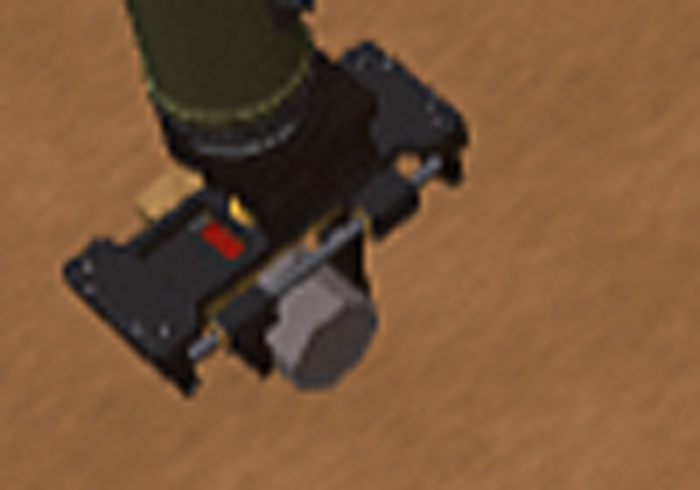

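The mouth is 8 mm past the tip with no force, so this is the hole. I'll push on to the bottom of the hole, watching the force.

```bash
python3 -m inch '{"dp":[[0,0.004,0],[0,0.004,0],[0,0.002,0],[0,0,0]],"turn":[0,0,0,0]}' && python3 -m inch '{"dp":[[0,0.002,0],[0,0.001,0],[0,0,0]],"turn":[0,0,0]}'
```

```text
time_s: 21.72
tool_pos: [0.5109, -0.3225, 0.0307]
tool_rot: [180.0, -0.0, -86.0]
force: [0.1, -0.4, -2.5]
grip_width: 0.0519
time_s: 22.1
tool_pos: [0.508, -0.3227, 0.0308]
tool_rot: [180.0, -0.0, -86.0]
force: [-0.8, 0.0, -2.5]
grip_width: 0.052
```

```bash
python3 -m inch '{"dp":[[0,0.001,0],[0,0.001,0],[0,0,0]],"turn":[0,0,0]}' && python3 -m inch '{"dp":[[0,0.001,0],[0,0.001,0],[0,0,0]],"turn":[0,0,0]}'
```

```text
time_s: 22.48
tool_pos: [0.5059, -0.3229, 0.0307]
tool_rot: [180.0, -0.0, -86.0]
force: [-0.5, -0.1, -2.4]
grip_width: 0.0518
time_s: 22.85
tool_pos: [0.5053, -0.3228, 0.031]
tool_rot: [-179.9, -0.0, -86.0]
force: [3.9, -0.8, -4.0]
grip_width: 0.0516
```

Contact was felt at about 4 N with about 22.5 mm of engagement, so the hole is fully on the dowel. I'll pull straight off, then raise the holder to dowel-top clearance.

The tool can't pitch, so I'll turn the holder hole-up by easing the grip, letting the dowel tip push up under the hole end so it swivels between the pads.

```bash
python3 -m inch '{"dp":[[0,-0.01,0],[0,-0.02,0],[0,-0.02,0],[0,-0.015,0],[0,0,-0.02],[0,0,-0.02],[0,0,0],[0,0,0]],"turn":[0,0,0,0,0,0,0,0]}'
python3 - <<'E'
from h import *
go((.5204,-.3214,.070))
s=vision.read_camera("scene")
cv2.imwrite("pics/s14.png",cv2.resize(s[170:250,130:230],None,fx=7,fy=7,interpolation=cv2.INTER_CUBIC))
E
```

```text
time_s: 23.85
tool_pos: [0.5683, -0.3189, 0.0712]
tool_rot: [180.0, -0.0, -86.1]
force: [0.5, 0.4, -3.1]
grip_width: 0.0515
pos [ 0.5683 -0.3189  0.0712] rot [ 1.7999e+02 -4.0000e-02 -8.6070e+01] tool dp mm [-0.8 47.9  1.2]
```

View pics/s14.png

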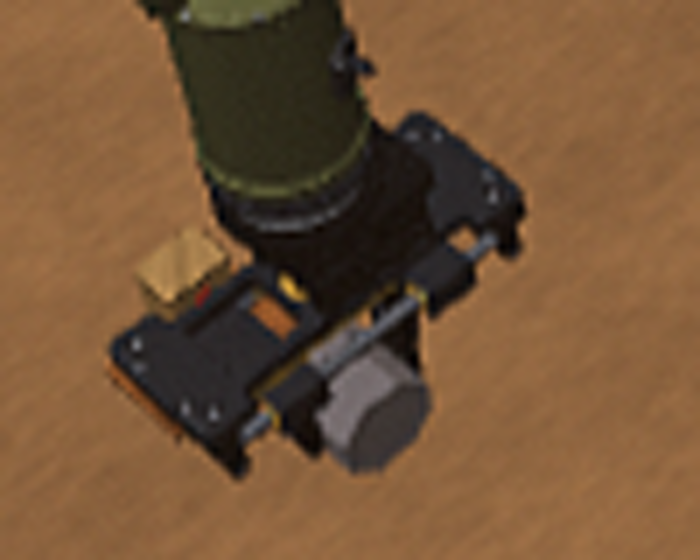

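It's off the dowel cleanly. Now I'll advance over the dowel and lower until the hole end touches.

```bash
python3 -m inch '{"dp":[[-0.0008,0.016,0],[0,0.016,0],[0,0.0155,0],[0,0,0],[0,0,0.004],[0,0,0.004],[0,0,0]],"turn":[0,0,0,0,0,0,0]}' - 12
```

```text
time_s: 24.78
tool_pos: [0.5224, -0.3207, 0.0628]
tool_rot: [-179.9, -0.0, -86.0]
force: [1.2, 0.5, -1.2]
grip_width: 0.052
```

```bash
python3 -m inch '{"dp":[[0,-0.002,0.002],[0,-0.002,0.002],[0,-0.002,0.0015],[0,-0.0015,0.0015],[0,0,0]],"turn":[0,0,0,0,0]}'
python3 - <<'E'
from h import *
go((.5204,-.3214,.070))
a=vision.read_camera("wrist");cv2.imwrite("pics/w15.png",a)
s=vision.read_camera("scene")
cv2.imwrite("pics/s15.png",cv2.resize(s[170:250,130:230],None,fx=7,fy=7,interpolation=cv2.INTER_CUBIC))
E
```

```text
time_s: 25.4
tool_pos: [0.5291, -0.3203, 0.0555]
tool_rot: [-180.0, 0.0, -86.0]
force: [1.1, 0.9, 0.8]
grip_width: 0.0518
pos [ 0.5291 -0.3203  0.0555] rot [-179.99    0.    -86.02] tool dp mm [  0.5   8.8 -14.5]
```

View pics/w15.png

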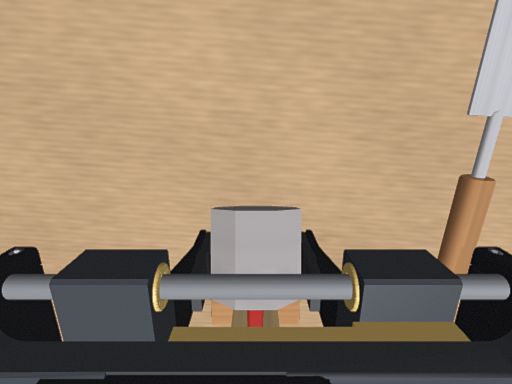

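View pics/s15.png

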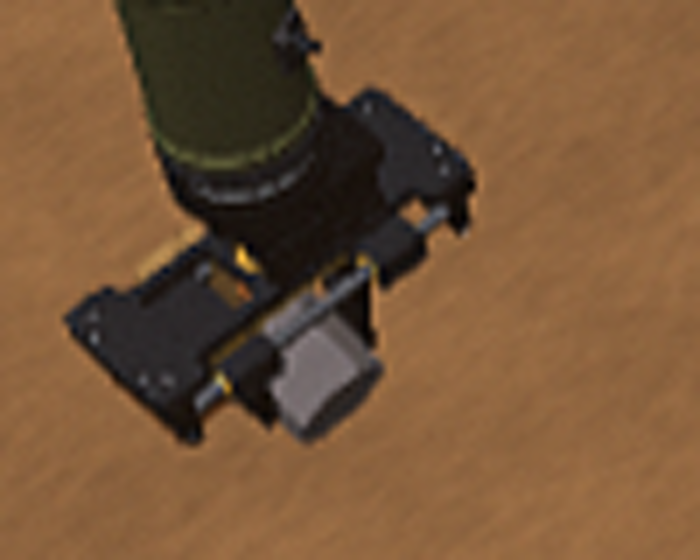

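The swivelling works: the force is under 2 N and the hole end has risen about 20°. I'll continue along the arc to about 60°.

```bash
python3 -m inch '{"dp":[[0,-0.0014,0.0025],[0,-0.0014,0.0025],[0,-0.0012,0.004],[0,-0.0011,0.0041],[0,-0.0002,0.0042],[0,0,0.0042],[0,0,0]],"turn":[0,0,0,0,0,0,0]}'
python3 - <<'E'
from h import *
p,_,_=tool();a=p[0]-.5024;h=p[2]+.0386-.076;R=np.hypot(a,h);print("theta est",np.degrees(np.arctan2(a,h)-np.arccos(.026/R)))
a=vision.read_camera("wrist");cv2.imwrite("pics/w16.png",a)
E
```

```text
time_s: 26.38
tool_pos: [0.5348, -0.32, 0.0338]
tool_rot: [-179.9, -0.0, -86.0]
force: [5.2, -1.1, -2.1]
grip_width: 0.0519
theta est 59.20524235614212
```

View pics/w16.png

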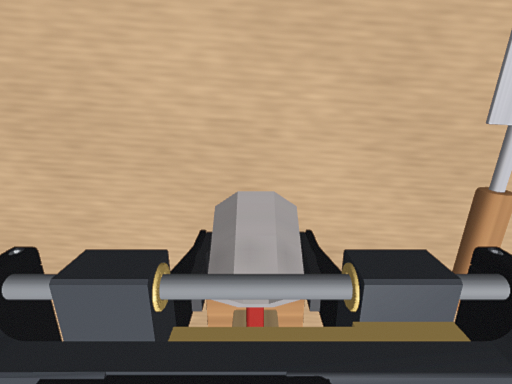

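It's at about 60° now. I'll finish the arc.

```bash
python3 -m inch '{"dp":[[0,0.0008,0.004],[0,0.0012,0.0041],[0,0.0018,0.0033],[0,0.0022,0.0033],[0,0,0]],"turn":[0,0,0,0,0]}'
python3 - <<'E'
from h import *
p,_,_=tool();a=p[0]-.5024;h=p[2]+.0386-.076;R=np.hypot(a,h);print("theta est",np.degrees(np.arctan2(a,h)-np.arccos(min(1,.026/R))))
a=vision.read_camera("wrist");cv2.imwrite("pics/w17.png",a)
E
```

```text
time_s: 27.05
tool_pos: [0.5281, -0.3204, 0.0188]
tool_rot: [-180.0, 0.0, -86.0]
force: [4.9, 0.6, -2.9]
grip_width: 0.0521
theta est 90.88870602726398
```

View pics/w17.png

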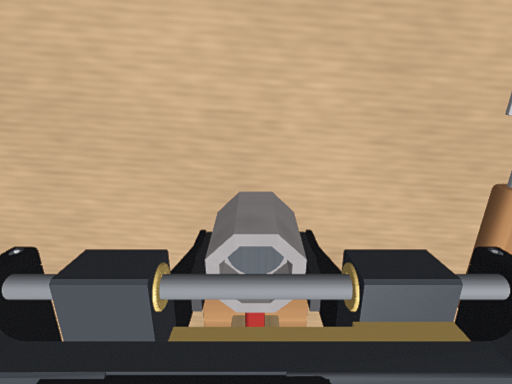

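The hole is now facing up, about 90° by the geometry. I'll back off the dowel, move to open table, and set it on its solid end to level it.

```bash
python3 -m inch '{"dp":[[0,-0.015,0],[0,-0.025,0],[0,-0.025,0],[0,-0.02,0],[0,0,0],[0,0,0]],"turn":[0,0,0,0,0,0]}' && python3 -m inch '{"dp":[[0,0,0.012],[0,0,0.01],[0,0,0.005],[0,0,0]],"turn":[0,0,0,0]}' && python3 -m inch '{"dp":[[0,0,0.002],[0,0,0.002],[0,0,0]],"turn":[0,0,0]}'
python3 - <<'E'
from h import *
a=vision.read_camera("wrist");cv2.imwrite("pics/w18.png",a)
E
```

```text
time_s: 27.85
tool_pos: [0.6112, -0.3148, 0.0184]
tool_rot: [179.8, 0.0, -86.1]
force: [-1.1, -0.1, -2.9]
grip_width: 0.0525
time_s: 28.35
tool_pos: [0.6124, -0.3144, -0.0082]
tool_rot: [179.9, 0.0, -86.0]
force: [-0.2, 0.5, -2.4]
grip_width: 0.0516
time_s: 28.72
tool_pos: [0.614, -0.3147, -0.0104]
tool_rot: [-179.9, -0.1, -86.0]
force: [0.1, 0.0, 1.5]
grip_width: 0.0518
```

View pics/w18.png

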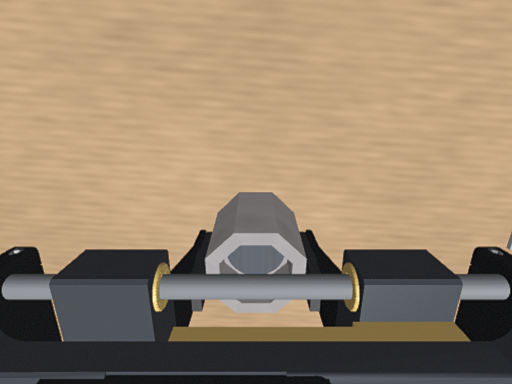

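It's touching, with the weight off the gripper. I'll release to let it settle flat, then regrip firmly.

```bash
python3 -m inch '{"dp":[[0,0,0],[0,0,0],[0,0,0],[0,0,0],[0,0,0]],"turn":[0,0,0,0,0]}' -0.6
python3 - <<'E'
from h import *
go((.6127,.0078,.0))
a=vision.read_camera("wrist");cv2.imwrite("pics/w19.png",a)
E
```

```text
time_s: 29.4
tool_pos: [0.613, -0.3146, -0.0115]
tool_rot: [180.0, -0.0, -86.0]
force: [-0.4, 0.9, -0.2]
grip_width: 0.0694
pos [ 0.613  -0.3146 -0.0115] rot [179.99  -0.   -86.03] tool dp mm [-321.6  -22.1  -11.5]
```

View pics/w19.png

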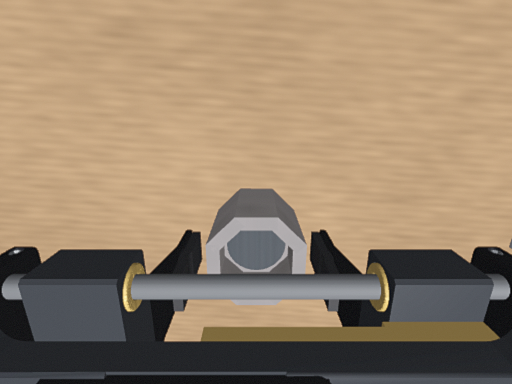

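Run:
```python
from h import *
cal=vision.get_calibration("wrist");p,_,_=tool()
e=cast(cal,[(256.5,217.5),(256,188.5),(207,243),(305,243)],[.052]*1)if 0 else None
r=cast(cal,[(256.5,217.5)],.052)[0]; b=cast(cal,[(256,188.5)],.0)[0]
print("rim edge rel tcp mm",(r-p[:2])*1000,"base edge",(b-p[:2])*1000)
t=cv2.imread("pics/w19.png");cv2.imwrite("pics/w19z.png",cv2.resize(t[180:320,190:325],None,fx=4.2,fy=4.2,interpolation=cv2.INTER_CUBIC))
```

```text
rim edge rel tcp mm [32.88194097  0.70054201] base edge [32.76103385  0.85661994]
```

View pics/w19z.png

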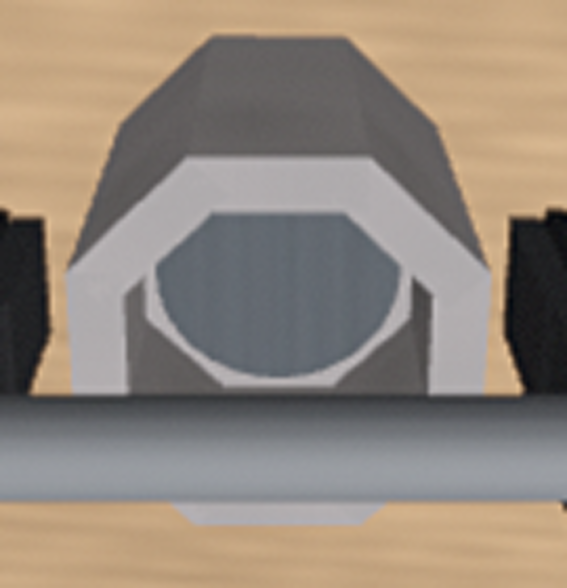

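The rim edge and base edge plumb to the same point (32.9 and 32.8 mm), so the holder stands upright with its hole up. It sits 6.9 mm to tool -y, so I'll centre on it and regrip.

```bash
python3 -m inch '{"dp":[[0.0012,-0.0068,-0.002],[0,0,0],[0,0,0]],"turn":[0,0,0]}' && python3 -m inch '{"dp":[[0,0,0],[0,0,0],[0,0,0],[0,0,0],[0,0,0]],"turn":[0,0,0,0,0]}' 1 30 && python3 -m inch '{"dp":[[0,0,-0.02],[0,0,-0.04],[0,0,-0.045],[0,0,-0.045],[0,0,-0.03],[0,0,0]],"turn":[0,0,0,0,0,0]}'
python3 - <<'E'
from h import *
go((.6127,.0078,.17))
cal=vision.get_calibration("wrist");np.save("wcal.npy",cal,allow_pickle=True)
a=vision.read_camera("wrist");cv2.imwrite("pics/w20.png",a)
E
```

```text
time_s: 29.82
tool_pos: [0.62, -0.3152, -0.0095]
tool_rot: [180.0, -0.0, -86.0]
force: [-0.4, -0.0, -0.5]
grip_width: 0.0696
time_s: 30.45
tool_pos: [0.6198, -0.3152, -0.0095]
tool_rot: [180.0, 0.0, -86.0]
force: [-1.2, 1.1, -0.0]
grip_width: 0.0518
time_s: 31.2
tool_pos: [0.6219, -0.3161, 0.175]
tool_rot: [-179.6, -0.2, -86.0]
force: [0.2, 0.0, -2.6]
grip_width: 0.0522
pos [ 0.6219 -0.3161  0.175 ] rot [-179.64   -0.22  -86.03] tool dp mm [-323.8  -13.3    5. ]
```

View pics/w20.png

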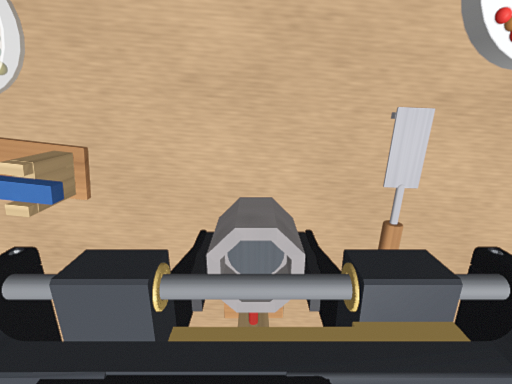

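The hold is good: hole up, width 52 mm, and the bottom is 9.5 mm above the reported z. I'll carry it over the bar's middle.

```bash
python3 -m inch '{"dp":[[-0.03,-0.001,0],[-0.045,-0.002,0],[-0.045,-0.002,0],[-0.045,-0.002,0],[-0.045,-0.002,0],[-0.045,-0.002,0],[-0.04,-0.002,0],[-0.028,0,0]],"turn":[0,0,0,0,0,0,0,0]}' && python3 -m inch '{"dp":[[0,0,0.01],[0,0,0.01],[0,0,0.01],[0,0,0],[0,0,0],[0,0,0]],"turn":[0,0,0,0,0,0]}'
python3 - <<'E'
from h import *
t9=None
cal=vision.get_calibration("top")
t=vision.read_camera("top")
hsv=cv2.cvtColor(t,cv2.COLOR_BGR2HSV);H,S,V=cv2.split(hsv)
m=(H>100)&(H<130)&(S>120);m[:165]=0;m[210:]=0;m[:,:215]=0;m[:,310:]=0
ys,xs=np.nonzero(m);print("bar px x range",xs.min(),xs.max())
e=cast(cal,[(xs.min()-.5,ys[xs<=xs.min()+1].mean()),(xs.max()+.5,ys[xs>=xs.max()-1].mean())],.1)*1000
print("bar ends",e.round(1),"mid",e.mean(0).round(1),"len",np.linalg.norm(e[0]-e[1]).round(1))
go((.6135,.0075,.1405))
a=vision.read_camera("wrist");cv2.imwrite("pics/w21.png",a)
s=vision.read_camera("scene");cv2.imwrite("pics/s21.png",cv2.resize(s[110:240,180:350],None,fx=4.5,fy=4.5,interpolation=cv2.INTER_CUBIC))
E
```

```text
time_s: 32.25
tool_pos: [0.6087, 0.0105, 0.1682]
tool_rot: [179.8, 0.1, -85.9]
force: [0.4, -0.1, -2.0]
grip_width: 0.0517
time_s: 33.0
tool_pos: [0.6109, 0.0077, 0.1411]
tool_rot: [-179.9, -0.0, -86.0]
force: [-0.7, -0.4, -1.8]
grip_width: 0.0515
bar px x range 222 301
bar ends [[ 618.2  125.4]
 [ 600.5 -109.3]] mid [609.3   8.1] len 235.3
pos [0.6108 0.0078 0.1411] rot [-1.7995e+02 -1.0000e-02 -8.6030e+01] tool dp mm [ 0.5 -2.7  0.6]
```

View pics/w21.png

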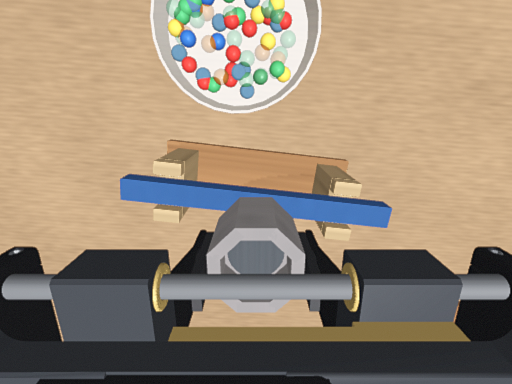

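View pics/s21.png

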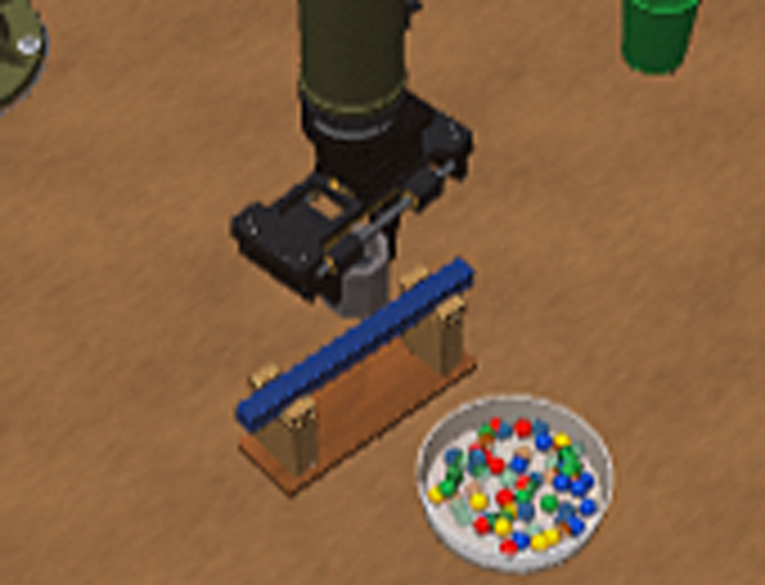

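Run:
```python
from h import *
cal=vision.get_calibration("top")
z=lambda l:np.array(l,float)/7+[210-.43,150-.43]
e=cast(cal,z([(82,212),(652,230)]),.1)*1000
d=e[0]-e[1];print("t9 bar",e.round(1),e.mean(0).round(1),np.linalg.norm(d),np.degrees(np.arctan2(d[1],d[0])))
# check with wrist image now: bar top end corners
w=vision.get_calibration("wrist")
q=cast(w,[(121,177),(391,207)],.1)*1000   # +y/-y far-top corners (far = +x side edge)
print("wrist far top edge",q.round(1),q.mean(0).round(1),np.linalg.norm(q[0]-q[1]))
t=cv2.imread("pics/w21.png");cv2.imwrite("pics/w21z.png",cv2.resize(t[160:320,110:400],None,fx=2.7,fy=2.7,interpolation=cv2.INTER_CUBIC))
```

```text
t9 bar [[ 617.1  126. ]
 [ 606.6 -113. ]] [611.9   6.5] 239.29765734684878 87.48841898487639
wrist far top edge [[ 630.6  123.3]
 [ 619.5 -112.5]] [625.    5.4] 236.0166543010589
```

View pics/w21z.png

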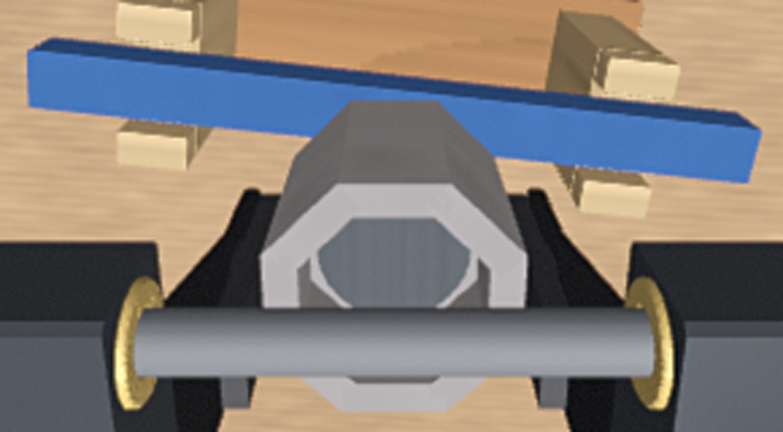

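Run:
```python
from h import *
w=vision.get_calibration("wrist");p,r,o=tool();b=p[2]+.0095
rim=cast(w,[(255.7,227.6)],b+.052)[0]; base=cast(w,[(255.9,197)],b)[0]
n=np.array([-np.sin(np.radians(r[2])),np.cos(np.radians(r[2]))])
for k,x in (("rim",rim),("base",base)): print(k,((x-.026*n)*1000).round(1))
print("bottom z",b,r)
```

```text
rim [611.2   6.7]
base [610.9   6.5]
bottom z 0.1504470914699185 [-1.79959972e+02 -1.00838516e-02 -8.60221083e+01]
```

The rim and base centres agree to 0.3 mm, so the holder is level. Its bottom is at z=0.1505, about 50 mm above the bar's top. A final 2.3 mm centring nudge, then hold and check.

```bash
python3 -m inch '{"dp":[[0,-0.0023,0.0],[0,0,0],[0,0,0],[0,0,0],[0,0,0],[0,0,0]],"turn":[0,0,0,0,0,0]}'
python3 - <<'E'
from h import *
go((.6135,.0067,.1405)); p,r,o=tool(); print(np.abs(o["joint_velocities"]).max(),o["grip_width"],o["force"],o["time_s"])
a=vision.read_camera("wrist");cv2.imwrite("pics/w22.png",a)
t=vision.read_camera("top");cv2.imwrite("pics/t22.png",t)
E
```

```text
time_s: 33.9
tool_pos: [0.6127, 0.008, 0.1405]
tool_rot: [180.0, -0.0, -86.0]
force: [-0.0, -0.4, -1.5]
grip_width: 0.0515
pos [0.6127 0.008  0.1405] rot [ 1.800e+02 -1.000e-02 -8.603e+01] tool dp mm [ 1.3 -0.7  0. ]
0.16047204703930132 0.0515199867196508 [-0.03220155 -0.44918082 -1.4727327 ] 33.9
```

View pics/w22.png

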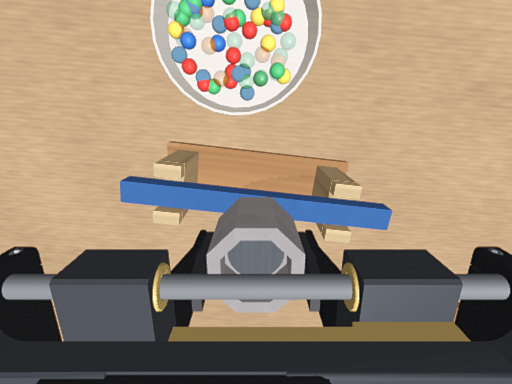

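View pics/t22.png

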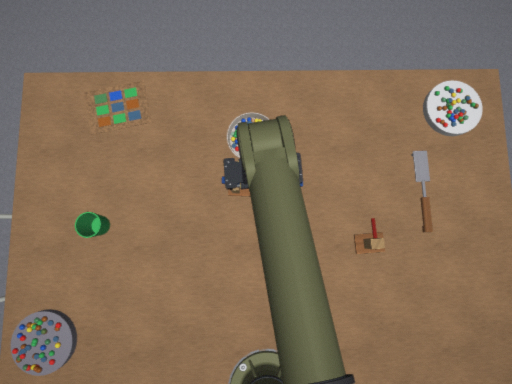

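The wrist view shows the holder hole-up at (256,255) above the laid bar. The top view shows the dish, cup (88,225) and trowel (424,190) where they started. The arm is still and the hold is steady, so I'll hand it in.

```bash
python3 -c "
from cell import env
print(env.sign_off())"
```

```text
the job is handed in; nothing more can be done
None
```

The job is done and handed in at about 34 s of the 72 s allowed. No verdict was reported.

**What I did**
- **Bar:** I laid it in both notches of the stand and let go of it.
- **Feeling the hole:** I gripped the holder by its upright flats and pushed it about 22 mm onto the red dowel. I felt the bottom of the hole at about 4 N, then took the holder off again.
- **Turning hole-up:** The tool cannot tilt, so I eased the grip and used the dowel tip to swivel the holder hole-up. I then set it on the table on its solid end, released it and regripped it at 30 N.
- **Finish:** The holder is held over the middle of the bar.

**Last checks**
- **Level and still:** The centres of the holder's rim and base agreed to 0.3 mm, and joint speeds were below 0.2 °/s.
- **Height and position:** The bottom of the holder is at z ≈ 0.150 m, about 50 mm above the bar. It sits within about 2 mm of the bar's middle.
- **Bystanders:** The cup and trowel look unmoved in the last top view. The arm partly hides the dish there, but its visible edge is where it was at the start.

**What disagreed**
- **Fingertips:** They end about 20 mm short of the reported TCP. My first close therefore shut above the bar without gripping it, and I corrected for this from then on.
- **Bar's middle:** My estimates differed by about 3 mm in x between the top and wrist cameras, so I used a middle value. A colour-mask estimate from a partly blocked top view gave 609 mm, and I did not use it.

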